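# Snap the rail divider onto the sloping wardrobe rail

## Robot

A 6-joint arm with a two-finger parallel gripper is mounted at the origin on the work surface. World frame = base frame: x ahead of the robot, y to its left, z up, the work surface at z = 0. Lengths are in m, angles in rad, forces in N, time in s.
With the tool pointing down it reaches from about 0.35 to 0.975 m from the base axis. Payload 4.9 kg.
Tool frame: the origin (TCP) lies midway between the tips of the shut fingers; the grasp point (between the pads) lies 19 mm behind it; z points along the fingers, y is the line along which they close (so a half turn about z gives the same grasp; the last joint's range is limited). The gripper opens to 85 mm and grips with 20 to 120 N. Pads are 22 mm wide; open, the fingers measure 114 mm over their backs; the gripper's body (76 mm by 85 mm) begins 54 mm behind the grasp point. The pads swing forward as they close: fully open they stand 13 mm farther back than shut.
Start: joints at [-1.405, 0.053, 1.613, -0, 1.476, -0.119], TCP at [0.176, -0.6, 0.231] pointing down, gripper open.
Joint ranges: [-3.01, 3.01], [-1.01, 2.22], [0.06, 2.58], [-1.02, 4.17], [0.09, 2.62], [-3.14, 3.14]. Speed limits (rad/s): [2.57, 2.57, 3.14, 3.14, 3.14, 3.14].

## Interface

Orientations are given as a unit quaternion [w, x, y, z].
In Python, from plant import state, grab_frame, job_done, cut_out, place_of gives the robot as it stands.
- The arm moves only by the tool jog_arm, never from a script. Its argument "motion" is text: rows parted by semicolons, each of 7 numbers parted by spaces: the opening in per cent of the stroke, from 0 (shut) to 100 (fully open), then the shift along the tool's x, y, z as a fraction of full scale, then the turn, a rotation vector about the tool's x, y, z as a fraction of full scale. A call has exactly 5 rows; each row is the pose to reach, as a shift and turn from the pose commanded when the call began, along the tool's axes at that moment; what a row does not reach only later rows make up. Full scale, the value 1, is 50 cm for a shift and 1.5 rad for a turn. A row lasts 1/8 s, in which the tool goes at most 62.5 mm and 10.7 degrees, less where a joint would pass 70% of its speed; a pose out of reach is approached as far as the arm can. A call with a number of a shift or a turn outside -1 to 1 is refused whole. A call with a gripper value outside its range is refused whole. The fingers move at their own pace and stop on an object; the grip force is fixed at half the most. Time passes only in rows, so rows that repeat a pose let the fingers close, or fill a call up. It gives the time, the measured TCP pose, the force, the opening and the grip force at its end, in the units of the state.
- state(): the state, without advancing time (a new reading comes with each control period).
- grab_frame(name): name is "scene" or "side" or "wrist"; returns a dict with "color" (480x640x3 uint8, red, green, blue), "range_z" (480x640 float32, m along the optical axis (not along the pixel's ray), 0 where there is no reading), "intrinsics" (3x3 intrinsics, pixels), "world_from_camera" (4x4, takes a point from camera to world coordinates). Camera axes: x right, y up, looking along -z (the intrinsics and any distortion apply to the point x, -y, -z); pixel columns grow to the right and rows downward; lengths in m; the calibration is good to about 2 mm. The wrist camera is an equidistant fisheye: a pixel r from the principal point sees the ray r / f radians off the axis. A picture is of the moment at which its call begins.
- job_done(): hands the job in; it is judged then, once.
Trained networks look in the newest picture that a camera, given by its name, has taken for a name from the list of things; names that differ only in an ending like _2 or _b are one class to them, and where a whole thing is asked for, a point or a joint stands for the part that bears it (a point fixed in the world has none). Each returns a list of dicts, best first, with "p" (0 to 1); they miss things now and then, are a little off and sometimes report something else, mostly with a low value. They report only what shows in the picture. A call takes as long as a camera call. They do not tell look-alikes from the thing itself.
- cut_out(camera, thing): "pixels" (480x640 bool, what is visible of it).
- place_of(camera, thing): "at" ([x, y, z] in m, in world coordinates, good to about 4 mm: a listed point, or the origin of a listed thing).
The state is a dict: "time": time; "joint_pos": joint angles; "joint_vel": joint speeds; "joint_efforts": joint torques, N m; "tool_pos": TCP position; "tool_rot": TCP orientation; "contact_force": force on the tool from outside, world axes, zero at the start; "ft_torque": the same for the moment, N m; "gripper_width": opening from 0.0 (shut) to 1.0 (fully open); "grasp_force": force on a finger pad.
Only numpy, scipy, OpenCV 4.12 (cv2) and the standard library are available. Lean on these libraries where they do the work, as an engineer would, in place of code of your own. Each camera call takes 0.05 s, during which the arm holds its last target. There are 200 camera calls.

## Task

Take the grey C-shaped rail divider from the turntable organiser and press it sideways, gap first, onto the free stretch of the sloping rail until it snaps on and the rail is caught inside the C, then let go. The rail sinks under the push, so keep pressing until you feel the snap, but do not drive it right down to its stop, and leave the tin, earring box, comb and hair clip where they are.

Things in the scene. Friction and masses are not known exactly. Their poses are not given: they have to be found in the camera images.
- divider_mid (a point): Centre of the loose grey plastic C-shaped divider, 90 mm tall, 45 mm above its feet; it starts upright on its feet on the turntable. z: up its fin; x: along its channel; y: across. Grip the flat fin: 10 mm thick (x), 50 mm wide (y), 37 to 90 mm above the feet. C hub below it: 32 mm long (x), 32 mm wide, roof 37 mm above the feet. Same when turned half round. 55 to 105 g.
- divider_throat (a point): Narrowest place of the divider's gap, 31 mm below its centre and 14 mm above its feet: 15 mm wide (y). Under it rigid lips flare to a mouth 31 mm wide inside, 40 mm outside, at the feet. Above it is the channel for the rail, 24 mm wide, from 19 mm above the feet to the roof's underside at 32 mm. Same axes.
- rail_mid (a point): Middle of the free stretch of the sloping rail, 155 mm above the shelf; moves with the rail. x: along the rail, 30 degrees uphill; z: square to it, up; y: level across. Two polished 7 mm steel wires side by side, 12 mm apart, 19 mm wide in all. Each gives 2.5 mm inward on springs to pass the throat. A black 32 mm collar ends the stretch 51 mm downhill.
- rail_bead (a point): Centre of the black 32 mm ball at the rail's free upper end, 65 mm uphill of the rail's middle; same axes. The ball cannot pass the divider's channel: put the divider on from above, square to the rail within a few degrees. Once on, it may slide down to the collar by itself.
- rail (a joint): How far the sprung rail has sunk, m: 0 at rest, stop at 0.060. It sinks straight down without turning, sliding between two posts (122 mm tall, 110 mm downhill of the rail's middle) of a fixed stand, and springs back up. Preload about 2 N, then 170 N/m. It sinks some 18 to 32 mm under 8 to 13 N before the divider snaps on; with the snap the push falls off and the rail jumps back up.
- turntable: White plastic turntable organiser that does not turn or move, 280 mm diameter; origin at the centre of its underside. Inner floor 20 mm above the shelf, rim 4 mm wide and 35 mm above the shelf.
- tin_mid (a point): Bystander: centre of a round metal tin with a screw-top lid, 62 mm diameter, 42 mm tall, on the turntable.
- earring_box_mid (a point): Bystander: centre of a black acrylic earring box, 72 x 52 x 41 mm, on the turntable.
- comb_mid (a point): Bystander: centre of a flat bamboo comb, 130 x 45 mm, 6 mm thick, on the shelf between turntable and stand.
- hair_clip_mid (a point): Bystander: centre of an aluminium hair clip, 90 mm long, 16 mm high, on the shelf at the far side.
Mind the look-alikes: they are no part of the job. What is shaped like the part that bears divider_mid but turquoise is not meant. Of the things that look like the part that bears rail_mid, the larger one is meant.

How it is judged:
At the end, for the whole second after the job is handed in: The divider sits on the free stretch of the rail with both wires in its channel (centre 9 to 26 mm above the rail's line, within 10 mm sideways; channel within 0.25 rad of the rail, fin within 0.4 rad of square), let go and still (under 0.03 m/s), and the rail is back up within 6 mm of rest (z of divider_mid in the frame of rail_mid between 0.009 and 0.026 m and y of divider_mid in the frame of rail_mid between -0.01 and 0.01 m and x of divider_mid in the frame of rail_mid between -0.05 and 0.05 m and angle between the x axis of divider_mid and the x axis of rail_mid, either way round below 0.25 rad and angle between the z axis of divider_mid and the z axis of rail_mid, either way round below 0.4 rad and value of joint rail below 0.006 m and linear speed of divider below 0.03 m/s); the robot touches nothing.
It fails at once if the rail is driven down to its stop (over 55 mm) (value of joint rail above 0.055 m).
It fails at once if a bystander (tin, earring box, comb or hair clip) is moved by more than 20 mm (distance of any of tin_mid, earring_box_mid, comb_mid, hair_clip_mid from where it was at the start of the episode above 0.02 m).
It also fails if it takes over 56 s, if anything falls off the work surface, if the arm or the gripper's body presses on something with over 40 N, if the wrist force passes 120 N, or if a joint passes its speed limit or range.

## Working session

There is one attempt and no reset: what is moved stays moved. The work goes in short steps, Python scripts to look and compute and a tool call to move; the robot and the scene stay as the last step left them, time stands still between calls to the robot, and variables do not carry over. Pictures are saved under pics/ and viewed, at most 10 in all, crops included, and the job is handed in when it is done.

Besides the shell and the picture viewer there is one more tool, called after "Call:" in YAML: its name, and indented under it one key for each argument. jog_arm: Moves the arm, as the interface text tells. Shift numbers are shares of 50 cm and turn numbers shares of 1.5 rad, none past 1 either way. Its arguments: {"type":"object","properties":{"motion":{"type":"string"}},"required":["motion"]}

```bash
mkdir -p pics; cat > h.py <<'E'
import numpy as np, cv2
from plant import *
from scipy.spatial.transform import Rotation as R
def save(n,f,crop=None,s=1):
    im=cv2.cvtColor(f["color"],cv2.COLOR_RGB2BGR)
    if crop: x0,y0,x1,y1=crop; im=cv2.resize(im[y0:y1,x0:x1],None,fx=s,fy=s,interpolation=cv2.INTER_CUBIC)
    cv2.imwrite("pics/"+n+".png",im)
def cloud(f):
    z=f["range_z"];K=f["intrinsics"];v,u=np.mgrid[:480,:640]
    P=np.stack([(u-K[0,2])/K[0,0]*z,-(v-K[1,2])/K[1,1]*z,-z],-1);T=f["world_from_camera"]
    return P@T[:3,:3].T+T[:3,3]
def pix(f,p):
    T=np.linalg.inv(f["world_from_camera"]);q=T[:3,:3]@np.array(p)+T[:3,3];K=f["intrinsics"]
    return [round(K[0,0]*q[0]/-q[2]+K[0,2]),round(-K[1,1]*q[1]/-q[2]*1+K[1,2])]
E
python3 - <<'E'
from h import *
np.set_printoptions(precision=4,suppress=True)
for c in ["scene","side"]:
    f=grab_frame(c); save(c+"0",f); np.savez(c+"0.npz",**f)
    print(c,f["world_from_camera"][:3,3])
    for t in ["divider_mid","divider_throat","rail_mid","rail_bead","turntable","tin_mid","earring_box_mid","comb_mid","hair_clip_mid"]:
        print(t,[(round(d["p"],2),np.round(d["at"],3).tolist(),pix(f,d["at"])) for d in place_of(c,t)[:3]])
print(state())
E
```

```text
scene [0.9558 0.6657 0.7126]
divider_mid [(0.9, [0.509, 0.189, 0.058], [400, 329]), (0.82, [0.722, 0.244, 0.046], [313, 400])]
divider_throat [(0.85, [0.511, 0.192, 0.024], [398, 343]), (0.6, [0.723, 0.243, 0.013], [312, 413])]
rail_mid [(0.95, [0.582, -0.22, 0.158], [273, 192]), (0.51, [0.462, -0.426, 0.111], [282, 163])]
rail_bead [(0.6, [0.639, -0.199, 0.184], [252, 192]), (0.52, [0.497, -0.42, 0.144], [272, 156])]
turntable [(0.88, [0.502, 0.208, -0.006], [405, 358])]
tin_mid [(0.83, [0.505, 0.302, 0.029], [439, 383])]
earring_box_mid [(0.59, [0.488, 0.117, 0.029], [386, 312])]
comb_mid []
hair_clip_mid [(0.67, [0.744, 0.021, 0.009], [250, 331]), (0.51, [0.487, 0.118, 0.032], [386, 311])]
side [ 0.5281 -1.0093  1.1553]
divider_mid [(0.68, [0.508, 0.196, 0.052], [301, 209]), (0.56, [0.73, 0.25, 0.044], [381, 197]), (0.41, [0.466, 0.003, 0.002], [285, 275])]
divider_throat [(0.92, [0.731, 0.245, 0.017], [380, 206]), (0.7, [0.507, 0.193, 0.027], [301, 217]), (0.7, [0.508, 0.208, -0.004], [302, 221])]
rail_mid [(0.72, [0.462, -0.431, 0.116], [276, 406]), (0.67, [0.581, -0.219, 0.156]
[... 333 characters left out ...]
82, 0.114, 0.024], [291, 238])]
comb_mid [(0.69, [0.467, 0.005, 0.002], [285, 275])]
hair_clip_mid [(0.53, [0.74, 0.019, 0.009], [392, 267]), (0.32, [0.502, 0.305, 0.031], [299, 189])]
{'time': 1.0, 'joint_pos': array([-1.405 ,  0.0527,  1.6129, -0.    ,  1.476 , -0.119 ]), 'joint_vel': array([-0.0014,  0.0018, -0.0001, -0.0013,  0.001 ,  0.0001]), 'joint_efforts': array([  0.0004, -39.3692, -37.0473,  -0.0001,   0.0005,  -0.    ]), 'tool_pos': array([ 0.1756, -0.5998,  0.2313]), 'tool_rot': array([ 0.    ,  0.9899,  0.1419, -0.    ]), 'contact_force': array([-0.5266, -0.101 , -0.429 ]), 'ft_torque': array([ 0.0043, -0.0067, -0.021 ]), 'grasp_force': 0.0, 'gripper_width': 1.0001313351251528}
```

View scene.

View pics/scene0.png

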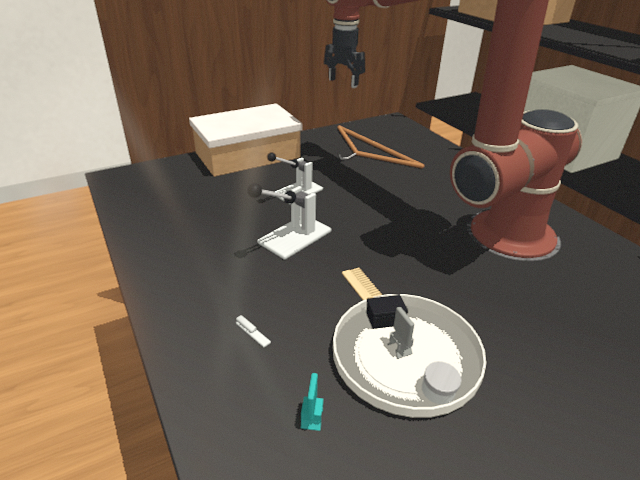

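View pics/side0.png

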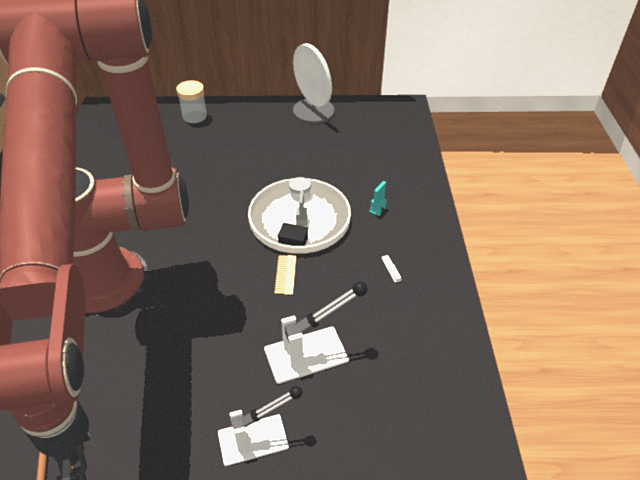

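```bash
python3 - <<'E'
from h import *
f=dict(np.load("scene0.npz"));save("div0",f,(340,270,500,390),4)
np.set_printoptions(precision=4,suppress=True)
def fit(P):
    r=cv2.minAreaRect((P[:,:2]*1000).astype(np.float32)); return r
for c in ["scene","side"]:
    f=dict(np.load(c+"0.npz"));P=cloud(f).reshape(-1,3)
    D=P[(abs(P[:,0]-.51)<.045)&(abs(P[:,1]-.19)<.045)]
    top=D[(D[:,2]>.06)&(D[:,2]<.13)]
    print(c,"div",len(top),top.min(0),top.max(0))
    t=D[D[:,2]>top[:,2].max()-.008]; print(len(t),t.mean(0),fit(t))
    d=P[(abs(P[:,0]-.58)<.12)&(abs(P[:,1]+.22)<.08)&(P[:,2]>.08)]
    print("rail",len(d))
    for z0 in np.arange(.08,.22,.01):
        q=d[(d[:,2]>=z0)&(d[:,2]<z0+.01)]
        if len(q): print(round(z0,3),len(q),q.mean(0),q.min(0)[:2],q.max(0)[:2])
E
```

```text
scene div 413 [0.5036 0.1701 0.06  ] [0.518  0.2216 0.1029]
131 [0.5119 0.1977 0.0993] ((510.7377624511719, 196.80154418945312), (48.47434616088867, 11.318408966064453), 85.3847885131836)
rail 775
0.08 55 [ 0.4952 -0.237   0.0849] [ 0.4703 -0.272 ] [ 0.5132 -0.2152]
0.09 61 [ 0.4913 -0.2282  0.0944] [ 0.4693 -0.254 ] [ 0.5064 -0.2159]
0.1 50 [ 0.4905 -0.2239  0.1053] [ 0.4696 -0.2345] [ 0.5061 -0.2136]
0.11 154 [ 0.4981 -0.2393  0.1155] [ 0.4697 -0.2717] [ 0.5461 -0.214 ]
0.12 106 [ 0.5111 -0.237   0.1228] [ 0.4696 -0.2792] [ 0.548  -0.2163]
0.13 72 [ 0.5362 -0.2289  0.1353] [ 0.522  -0.2473] [ 0.5573 -0.2157]
0.14 35 [ 0.5523 -0.2243  0.1445] [ 0.5278 -0.2414] [ 0.5745 -0.2109]
0.15 25 [ 0.5776 -0.2151  0.1556] [ 0.5632 -0.2278] [ 0.589  -0.2081]
0.16 23 [ 0.5941 -0.2075  0.1658] [ 0.5803 -0.2198] [ 0.6058 -0.201 ]
0.17 31 [ 0.6149 -0.2005  0.1758] [ 0.5983 -0.2177] [ 0.6444 -0.1872]
0.18 46 [ 0.6368 -0.1897  0.185 ] [ 0.6166 -0.2027] [ 0.6497 -0.1841]
0.19 82 [ 0.6376 -0.1915  0.195 ] [ 0.6208 -0.2081] [ 0.65   -0.1814]
0.2 35 [ 0.6353 -0.1967  0.2019] [ 0.6248 -0.2075] [ 0.6453 -0
[... 408 characters left out ...]
.11 317 [ 0.4947 -0.2503  0.1154] [ 0.468  -0.2826] [ 0.5453 -0.2205]
0.12 180 [ 0.5084 -0.2464  0.1234] [ 0.4684 -0.2812] [ 0.5452 -0.2195]
0.13 118 [ 0.5377 -0.2368  0.1352] [ 0.5219 -0.254 ] [ 0.558  -0.2203]
0.14 78 [ 0.554  -0.2297  0.1442] [ 0.5241 -0.2468] [ 0.5751 -0.2147]
0.15 60 [ 0.5781 -0.2211  0.1554] [ 0.5646 -0.2328] [ 0.5961 -0.2101]
0.16 59 [ 0.5935 -0.2164  0.1653] [ 0.5816 -0.228 ] [ 0.6085 -0.2043]
0.17 60 [ 0.6097 -0.2105  0.1748] [ 0.5962 -0.2225] [ 0.6297 -0.1974]
0.18 46 [ 0.6277 -0.2116  0.1849] [ 0.611  -0.2183] [ 0.6485 -0.2013]
0.19 97 [ 0.6329 -0.2077  0.1955] [ 0.6188 -0.2202] [ 0.6484 -0.1914]
0.2 47 [ 0.6328 -0.2039  0.2023] [ 0.6205 -0.2138] [ 0.6437 -0.1955]
```

View crop.

View pics/div0.png

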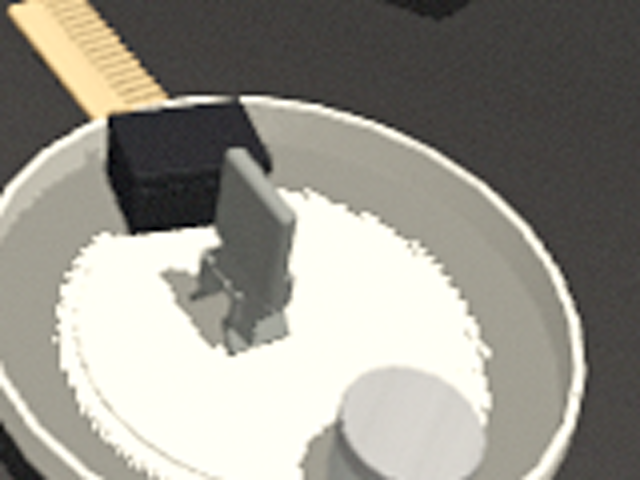

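```bash
python3 - <<'E'
from h import *
np.set_printoptions(precision=4,suppress=True)
for c in ["scene","side"]:
    f=dict(np.load(c+"0.npz"));P=cloud(f).reshape(-1,3);C=f["color"].reshape(-1,3).astype(int)
    m=(np.hypot(P[:,0]-.505,P[:,1]-.207)<.1)&(P[:,2]<.035)
    print(c,"floor",np.median(P[m],0),"table",np.median(P[(abs(P[:,0]-.65)<.04)&(abs(P[:,1]-.1)<.05)],0))
    D=(abs(P[:,0]-.51)<.035)&(abs(P[:,1]-.19)<.045)&(P[:,2]>.035)
    print("div z pct",np.percentile(P[D,2],[50,90,97,100]))
    # wires: bright, z .14-.19 ; ball: sphere fit
    b=(abs(P[:,0]-.638)<.05)&(abs(P[:,1]+.197)<.06)&(P[:,2]>.165)&(C.max(1)<70)
    B=P[b]
    from scipy.optimize import least_squares
    s=least_squares(lambda x:np.linalg.norm(B-x,axis=1)-.016,B.mean(0)+[0,0,-.008],loss="soft_l1",f_scale=.002)
    print("ball",len(B),s.x,np.abs(s.fun).mean())
    w=(abs(P[:,0]-.585)<.04)&(abs(P[:,1]+.215)<.06)&(P[:,2]>.135)&(C.min(1)>80)
    W=P[w];m=W.mean(0);U=np.linalg.svd(W-m)[2][0];U*=np.sign(U[0]);print("wire",len(W),m,U,"yaw",np.arctan2(U[1],U[0]),"pitch",np.arcsin(U[2]))
    col=(abs(P[:,0]-.53)<.05)&(abs(P[:,1]+.235)<.05)&(P[:,2]>.10)&(C.max(1)<70);print("collar",col.sum(),P[col].mean(0),P[col].min(0),P[col].max(0))
    # base plate
    q=(abs(P[:,0]-.54)<.16)&(abs(P[:,1]+.24)<.13)&(P[:,2]>.003)&(P[:,2]<.03)&(C.min(1)>120)
    print("plate",q.sum(),cv2.minAreaRect((P[q,:2]*1000).astype(np.float32)))
    q=(abs(P[:,0]-.49)<.05)&(abs(P[:,1]+.245)<.06)&(P[:,2]>.116)&(P[:,2]<.13)&(C.min(1)>100)
    print("posttops",q.sum(),cv2.minAreaRect((P[q,:2]*1000).astype(np.float32)))
E
```

```text
scene floor [0.5279 0.2137 0.0104] table [0.6507 0.1026 0.0005]
div z pct [0.0703 0.0997 0.1011 0.1029]
ball 60 [ 0.6341 -0.2008  0.1888] 0.0009319117311414877
wire 108 [ 0.5826 -0.2123  0.1588] [0.8116 0.3089 0.4959] yaw 0.36365839058432337 pitch 0.5189071928655544
collar 98 [ 0.5308 -0.2271  0.1269] [ 0.4975 -0.2431  0.1016] [ 0.5461 -0.2157  0.1424]
plate 1453 ((519.1611938476562, -237.46078491210938), (172.9441680908203, 103.01753234863281), 17.867656707763672)
posttops 99 ((501.4846496582031, -248.97335815429688), (61.1121826171875, 67.20054626464844), 84.58255004882812)
side floor [0.5257 0.2121 0.0097] table [ 0.6483  0.1002 -0.0001]
div z pct [0.0581 0.0994 0.102  0.1048]
ball 152 [ 0.6334 -0.2009  0.1874] 0.001290963593560087
wire 280 [ 0.584  -0.2193  0.1593] [0.8163 0.2769 0.5069] yaw 0.327029186329997 pitch 0.531574054286268
collar 98 [ 0.5315 -0.243   0.1327] [ 0.5131 -0.2583  0.1087] [ 0.5453 -0.2225  0.143 ]
plate 2483 ((515.1788330078125, -235.92391967773438), (186.03343200683594, 213.31736755371094), 10.303815841674805)
posttops 271 ((508.6009826660156, -244.94956970214844), (68.17684936523438, 59.91671371459961), 18.703826904296875)
```

```bash
cat >> h.py <<'E'
def Rt(): 
    q=state()["tool_rot"]; return R.from_quat([q[1],q[2],q[3],q[0]])
def Ryz(y,z): # tool rotation from y and z axes
    y,z=np.array(y,float),np.array(z,float); z/=np.linalg.norm(z);y=y-z*(y@z);y/=np.linalg.norm(y)
    return R.from_matrix(np.stack([np.cross(y,z),y,z],1))
def Rdown(yaw): return Ryz([np.cos(yaw),np.sin(yaw),0],[0,0,-1])
def railR(psi,th=np.pi/6):
    c,s=np.cos(psi),np.sin(psi); x=np.array([np.cos(th)*c,np.cos(th)*s,np.sin(th)]); zz=np.array([-np.sin(th)*c,-np.sin(th)*s,np.cos(th)])
    return np.stack([x,np.cross(zz,x),zz],1)
def Rplace(psi): M=railR(psi); return Ryz(M[:,0],-M[:,2])
def go(p,Rg,p0=None,R0=None):
    s=state(); p0=s["tool_pos"] if p0 is None else np.array(p0); R0=Rt() if R0 is None else R0
    a=R0.inv().apply(np.array(p)-p0)/.5; b=(R0.inv()*Rg).as_rotvec()/1.5
    print("shift",np.round(a,4),"turn",np.round(b,4),"dist",np.linalg.norm(a)*.5,"deg",np.degrees(np.linalg.norm(b)*1.5))
E
python3 - <<'E'
from h import *
R0=Rt();Rg=Rdown(-.07)
print(state()["time"],(R0.inv()*Rg).as_rotvec())
a=state()["tool_pos"];
w=[a,[.32,-.32,.29],[.42,-.05,.29],[.509,.193,.17]]
go(w[1],R0); go(w[2],Rg,w[1],R0); go(w[3],Rg,w[2],Rg)
E
```

```text
1.0 [-2.33677968e-05  3.02515085e-05 -1.21597040e+00]
shift [ 0.4344 -0.4559 -0.1174] turn [0. 0. 0.] dist 0.3202890345984301 deg 0.0
shift [ 0.3437 -0.462  -0.    ] turn [-0.      0.     -0.8106] dist 0.28792360097775943 deg 69.66997212738767
shift [0.4973 0.1436 0.24  ] turn [0. 0. 0.] dist 0.28525427253592534 deg 0.0
```

Call:
jog_arm:
  motion: "100 0.434 -0.456 -0.117 0 0 -0.4; 100 0.434 -0.456 -0.117 0 0 -0.4; 100 0.434 -0.456 -0.117 0 0 -0.4; 100 0.434 -0.456 -0.117 0 0 -0.4; 100 0.434 -0.456 -0.117 0 0 -0.4"

```text
time: 1.62
tool_pos: [0.3169, -0.3249, 0.289]
tool_rot: [0.0, 0.904, 0.428, 0.0]
contact_force: [1.2, -0.1, 0.1]
gripper_width: 1.003
grasp_force: 0.0
```

```bash
python3 - <<'E'
from h import *
Rg=Rdown(-.07);go([.42,-.05,.29],Rg);print(state()["time"]);go([.509,.193,.17],Rg,[.42,-.05,.29],Rg)
E
```

```text
shift [ 0.556  -0.1889 -0.0022] turn [ 6.000e-04  2.000e-04 -4.109e-01] dist 0.29363204954465316 deg 35.315701025162674
1.625
shift [0.4973 0.1436 0.24  ] turn [0. 0. 0.] dist 0.28525427253592534 deg 0.0
```

Call:
jog_arm:
  motion: "100 0.556 -0.189 -0.002 0 0 -0.411; 100 0.556 -0.189 -0.002 0 0 -0.411; 100 0.556 -0.189 -0.002 0 0 -0.411; 100 0.556 -0.189 -0.002 0 0 -0.411; 100 0.556 -0.189 -0.002 0 0 -0.411"

```text
time: 2.25
tool_pos: [0.4197, -0.0493, 0.2898]
tool_rot: [0.001, 0.731, 0.683, 0.0]
contact_force: [-0.3, -0.0, 0.2]
gripper_width: 1.001
grasp_force: 0.0
```

Call:
jog_arm:
  motion: "100 0.497 0.144 0.24 0 0 0; 100 0.497 0.144 0.24 0 0 0; 100 0.497 0.144 0.24 0 0 0; 100 0.497 0.144 0.24 0 0 0; 100 0.497 0.144 0.24 0 0 0"

```text
time: 2.88
tool_pos: [0.508, 0.1935, 0.1676]
tool_rot: [-0.001, 0.73, 0.683, -0.001]
contact_force: [0.2, -0.4, 0.5]
gripper_width: 1.004
grasp_force: 0.0
```

```bash
python3 - <<'E'
from h import *
f=grab_frame("wrist"); save("wr1",f); np.savez("wr1.npz",**f)
s=state();print(s["time"],s["tool_pos"],s["joint_pos"],f["intrinsics"],f["world_from_camera"])
print([(d["p"],d["at"]) for n in ["divider_mid","divider_throat"] for d in place_of("wrist",n)])
go([.509,.193,.068],Rdown(-.07))
E
```

```text
2.925 [0.50774345 0.1953915  0.16584837] [ 0.22932885 -0.08926084  1.86419994  0.00238683  1.37007691  0.29500298] [[371.64829954   0.         312.78640871]
 [  0.         371.64829954 239.71944117]
 [  0.           0.           1.        ]] [[ 0.99774467  0.06407277  0.02000645  0.51296767]
 [-0.0671144   0.95719999  0.28153835  0.26542773]
 [-0.00111123 -0.28224611  0.95934139  0.31062484]
 [ 0.          0.          0.          1.        ]]
[(0.76, [0.5104, 0.1946, 0.0517]), (0.62, [0.5096, 0.1969, 0.023]), (0.82, [0.5092, 0.197, 0.0233]), (0.76, [0.7269, 0.2467, 0.0129])]
shift [0.0022 0.003  0.2002] turn [-0.0018  0.0007  0.002 ] dist 0.10010215171634507 deg 0.23626844299931857
```

View pics/wr1.png

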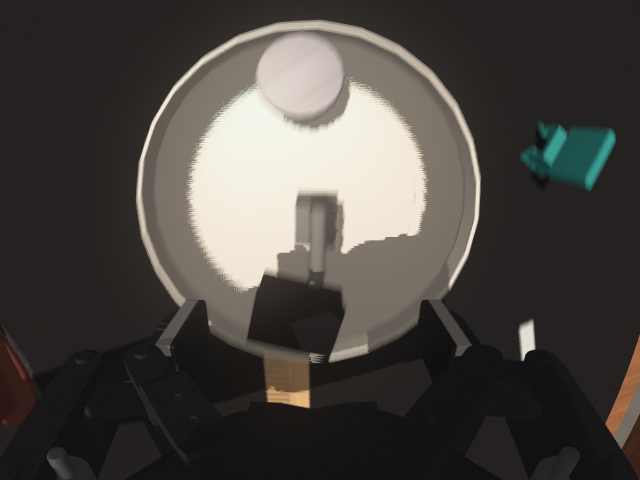

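```bash
cat >> h.py <<'E'
def wcloud(f):
    z=f["range_z"];K=f["intrinsics"];v,u=np.mgrid[:480,:640]
    a=(u-K[0,2])/K[0,0];b=(v-K[1,2])/K[1,1];th=np.hypot(a,b)+1e-9;t=np.tan(th)/th
    P=np.stack([a*t*z,-b*t*z,-z],-1);T=f["world_from_camera"]
    return P@T[:3,:3].T+T[:3,3]
E
python3 - <<'E'
from h import *
np.set_printoptions(precision=4,suppress=True)
f=dict(np.load("wr1.npz"));P=wcloud(f)
print(P[150,260],P[300,200])
print(P[180:300:8,318])
D=P[170:300,285:360].reshape(-1,3);t=D[(D[:,2]>.095)&(D[:,2]<.12)]
print(len(t),t.mean(0),t.min(0),t.max(0),cv2.minAreaRect((t[:,:2]*1000).astype(np.float32)))
h=D[(D[:,2]>.045)&(D[:,2]<.065)];print("hub",len(h),np.median(h,0),cv2.minAreaRect((h[:,:2]*1000).astype(np.float32)))
E
```

```text
[0.4694 0.2554 0.0109] [0.4651 0.2071 0.1847]
[[0.5143 0.2272 0.009 ]
 [0.5139 0.2209 0.0108]
 [0.5135 0.2149 0.0144]
 [0.513  0.2204 0.0769]
 [0.5127 0.2195 0.0972]
 [0.5124 0.2154 0.1003]
 [0.5121 0.2108 0.1009]
 [0.5118 0.206  0.1012]
 [0.5115 0.2008 0.1002]
 [0.5112 0.1958 0.1   ]
 [0.5109 0.1909 0.1004]
 [0.5105 0.1855 0.0999]
 [0.5102 0.1803 0.0999]
 [0.5099 0.1751 0.1001]
 [0.5083 0.1344 0.0224]]
1248 [0.5098 0.1974 0.0997] [0.5036 0.1712 0.0952] [0.5162 0.2203 0.1019] ((510.02069091796875, 195.70106506347656), (49.18412399291992, 9.748851776123047), 85.960205078125)
hub 1190 [0.504  0.1965 0.0474] ((506.80145263671875, 179.1251220703125), (82.82438659667969, 34.35688781738281), 79.5028305053711)
```

```bash
python3 - <<'E'
from h import *
go([.510,.196,.058],Rdown(-.0705)); print(state()["tool_pos"])
E
```

```text
shift [0.0084 0.0046 0.2202] turn [-0.0018  0.0007  0.0023] dist 0.11018322134970798 deg 0.2576543440246953
[0.50771548 0.19207676 0.16808965]
```

Call:
jog_arm:
  motion: "100 0.006 0.004 0.08 0 0 0; 100 0.006 0.004 0.16 0 0 0; 100 0.006 0.004 0.22 0 0 0; 100 0.006 0.004 0.22 0 0 0; 100 0.006 0.004 0.22 0 0 0"

```text
time: 3.65
tool_pos: [0.5119, 0.1937, 0.0615]
tool_rot: [0.001, 0.732, 0.682, 0.001]
contact_force: [-0.2, -0.2, -0.3]
gripper_width: 1.0
grasp_force: 0.0
```

```bash
python3 - <<'E'
from h import *
a=[]
for i in range(4):
    grab_frame("side"); a.append(state()["tool_pos"])
print(np.round(a,4),np.mean(a,0),state()["contact_force"])
E
```

```text
[[0.5123 0.1939 0.0619]
 [0.5123 0.1941 0.062 ]
 [0.5122 0.1942 0.0617]
 [0.5119 0.1942 0.0614]] [0.51217396 0.19408038 0.06175574] [-0.17390932 -0.378338    0.46075677]
```

Call:
jog_arm:
  motion: "100 0.003 -0.004 0.006 0 0 0; 0 0.003 -0.004 0.006 0 0 0; 0 0.003 -0.004 0.006 0 0 0; 0 0.003 -0.004 0.006 0 0 0; 0 0.003 -0.004 0.006 0 0 0"

```text
time: 4.47
tool_pos: [0.5087, 0.1957, 0.0564]
tool_rot: [-0.0, 0.731, 0.682, -0.0]
contact_force: [0.4, 0.6, 0.1]
gripper_width: 0.143
grasp_force: 0.0
```

Call:
jog_arm:
  motion: "0 0 0 0 0 0 0; 0 0 0 0 0 0 0; 0 0 0 0 0 0 0; 0 0 0 0 0 0 0; 0 0 0 0 0 0 0"

```text
time: 5.1
tool_pos: [0.5087, 0.1956, 0.0564]
tool_rot: [0.0, 0.731, 0.682, 0.0]
contact_force: [0.4, -0.8, 0.1]
gripper_width: 0.112
grasp_force: 60.3
```

Call:
jog_arm:
  motion: "0 0 0 -0.06 0 0 0; 0 0 0 -0.16 0 0 0; 0 0 0 -0.28 0 0 0; 0 0 0 -0.4 0 0 0; 0 0 0 -0.4 0 0 0"

```text
time: 5.72
tool_pos: [0.5117, 0.1964, 0.2638]
tool_rot: [0.003, 0.731, 0.682, 0.005]
contact_force: [0.4, 0.9, -1.1]
gripper_width: 0.112
grasp_force: 60.3
```

```bash
python3 - <<'E'
from h import *
s=state();print(s["tool_pos"],s["time"])
p1=[.5,-.02,.31];Rm=Rdown(.1);M=railR(.34);mid=np.array([.582,-.22,.156])
Rp=Rplace(.34);p2=mid+.115*M[:,2]-.0*M[:,0]; print(p2)
go(p1,Rm); go(p2,Rp,p1,Rm)
E
```

```text
[0.51170058 0.19640519 0.26384891] 5.725
[ 0.52779161 -0.23917551  0.25559292]
shift [-0.433   0.0078 -0.0938] turn [ 0.0081 -0.0018 -0.1129] dist 0.22158075797439622 deg 9.732392001616297
shift [-0.4417  0.0115  0.1088] turn [-0.3474  0.0419 -0.1563] dist 0.22753111176553772 deg 32.93547751699017
```

Call:
jog_arm:
  motion: "0 -0.1 0.002 -0.02 0 0 -0.03; 0 -0.21 0.004 -0.05 0 0 -0.06; 0 -0.33 0.006 -0.07 0 0 -0.09; 0 -0.433 0.008 -0.094 0.008 0 -0.113; 0 -0.433 0.008 -0.094 0.008 0 -0.113"

```text
time: 6.35
tool_pos: [0.4975, -0.0234, 0.3032]
tool_rot: [-0.004, 0.673, 0.74, -0.004]
contact_force: [-0.5, -0.5, -0.2]
gripper_width: 0.107
grasp_force: 60.2
```

```bash
python3 - <<'E'
from h import *
s=state();print(s["tool_pos"],s["time"])
M=railR(.34);mid=np.array([.582,-.22,.156]);p2=mid+.115*M[:,2]
go(p2,Rplace(.34))
E
```

```text
[ 0.49754522 -0.02337925  0.30316544] 6.35
shift [-0.4354  0.0206  0.0946] turn [-0.3553  0.0415 -0.1602] dist 0.2230381423718703 deg 33.687646178923046
```

Call:
jog_arm:
  motion: "0 -0.1 0.005 0 -0.1 0.01 -0.04; 0 -0.2 0.01 0.02 -0.2 0.02 -0.08; 0 -0.3 0.015 0.05 -0.28 0.03 -0.12; 0 -0.435 0.02 0.095 -0.355 0.042 -0.16; 0 -0.435 0.02 0.095 -0.355 0.042 -0.16"

```text
time: 6.98
tool_pos: [0.5263, -0.2381, 0.2503]
tool_rot: [0.145, 0.559, 0.788, 0.212]
contact_force: [0.2, 1.0, 0.0]
gripper_width: 0.111
grasp_force: 60.3
```

```bash
python3 - <<'E'
from h import *
np.set_printoptions(precision=4,suppress=True)
a=[];J=[]
fs={}
for c in ["scene","side","wrist"]:
    f=grab_frame(c);fs[c]=f;np.savez(c+"2.npz",**f);s=state();a.append(s["tool_pos"])
    print(c,[(t,round(d["p"],2),np.round(d["at"],4)) for t in ["divider_mid","divider_throat","rail_mid","rail_bead"] for d in place_of(c,t)])
print(np.array(a),s["joint_pos"],s["contact_force"],s["time"]); print(Rt().as_matrix())
a=cv2.cvtColor(fs["scene"]["color"],4)[110:270,180:380];b=cv2.cvtColor(fs["wrist"]["color"],4)[:,:]
cv2.imwrite("pics/s2.png",cv2.resize(a,None,fx=4,fy=4)[:600]);cv2.imwrite("pics/w2.png",b)
E
```

```text
scene [('divider_mid', 0.79, array([0.7211, 0.2438, 0.0438])), ('divider_mid', 0.73, array([ 0.5271, -0.2414,  0.2508])), ('divider_throat', 0.96, array([ 0.5439, -0.2347,  0.2244])), ('divider_throat', 0.86, array([0.7236, 0.244 , 0.013 ])), ('rail_mid', 0.84, array([ 0.5829, -0.222 ,  0.1573])), ('rail_mid', 0.73, array([0.4845, 0.1158, 0.0302])), ('rail_mid', 0.65, array([ 0.4614, -0.4264,  0.1137])), ('rail_bead', 0.7, array([ 0.6352, -0.201 ,  0.1861])), ('rail_bead', 0.57, array([ 0.4984, -0.4149,  0.1446]))]
side [('divider_mid', 0.85, array([ 0.5275, -0.2337,  0.253 ])), ('divider_mid', 0.68, array([0.7278, 0.2476, 0.0422])), ('divider_mid', 0.67, array([ 0.5809, -0.22  ,  0.1556])), ('divider_throat', 0.93, array([ 0.5437, -0.2308,  0.231 ])), ('divider_throat', 0.19, array([0.4843, 0.1145, 0.0258])), ('rail_mid', 0.91, array([ 0.4588, -0.43  ,  0.1183])), ('rail_mid', 0.77, array([ 0.5798, -0.217 ,  0.1564])), ('rail_bead', 0.85, array([ 0.6325, -0.2009,  0.1923])), ('rail_bead', 0.64, array([0.7414, 0.0232, 0.0109])), ('rail_bead', 0.56, array([ 0.5013, -0.4116,  0.1432]))]
wrist [('divider_throat', 0.66, array([ 0.5444, -0.2303,  0.2282])), ('divider_throat', 0.15, array([0.7395, 0.0202, 0.0089])), ('rail_bead', 0.74, array([ 0.633 , -0.1993,  0.1887]))]
[[ 0.5273 -0.2372  0.2516]
 [ 0.5297 -0.2341  0.2565]
 [ 0.5292 -0.2352  0.2562]] [-0.7707 -0.2769  1.9374  0.4903  1.2708 -1.2147] [-0.694  -0.0461 -0.5035] 7.525
[[-0.3386  0.815   0.4702]
 [ 0.9409  0.2928  0.1702]
 [ 0.001   0.5    -0.866 ]]
```

View pics/s2.png

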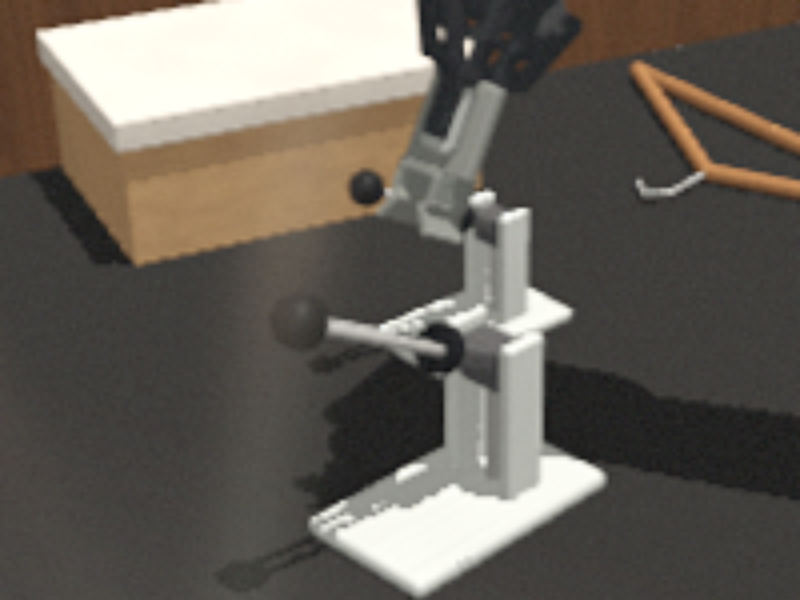

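View pics/w2.png

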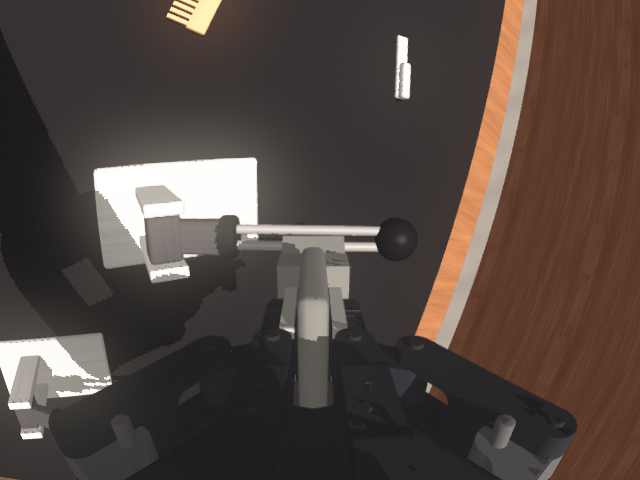

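```bash
python3 - <<'E'
from h import *
from scipy.optimize import least_squares
np.set_printoptions(precision=4,suppress=True)
f=dict(np.load("wrist2.npz"));P=wcloud(f)
B=P[222:256,380:414].reshape(-1,3);B=B[np.linalg.norm(B-np.array([.634,-.2,.188]),axis=1)<.03]
s=least_squares(lambda x:np.linalg.norm(B-x,axis=1)-.016,[.634,-.2,.185],loss="soft_l1",f_scale=.002);print("ball",len(B),s.x,np.abs(s.fun).mean())
C=P[212:262,219:240].reshape(-1,3);C=C[C[:,2]>.1];
s2=least_squares(lambda x:np.linalg.norm(B-x,axis=1)-.016,[.634,-.2,.185])
psi=.34
W=P[224:236,245:375].reshape(-1,3);W=W[(W[:,2]>.12)&(W[:,2]<.2)]
for it in range(3):
    m=W.mean(0);U=np.linalg.svd(W-m)[2][0];U*=np.sign(U[0]);r=np.linalg.norm(np.cross(W-m,U),axis=1);W=W[r<.006]
print("wire",len(W),m,U,np.arctan2(U[1],U[0]),np.arcsin(U[2]))
# ball relative line: lateral
for psi in (.32,.34,.36):
    M=railR(psi);print(psi,"wire pts rel ball in rail frame",(np.median(W,0)-s.x)@M, "collar",(np.median(C,0)-s.x)@M,np.percentile((C-s.x)@M,[3,97],axis=0)[:,1])
# wire lateral slope in image-based way: per-column wire centre
M=railR(.34);Q=(W-s.x)@M;print("lat slope",np.polyfit(Q[:,0],Q[:,1],1),np.polyfit(Q[:,0],Q[:,2],1))
# hub in wrist cam: roof points, and scene divider
R0=Rt();p0=np.array([.5293,-.235,.256])
print("collar pct z")
for n,(r0,r1,c0,c1) in dict(hub=(232,300,270,355),fintop=(250,400,295,335)).items():
    D=R0.inv().apply(P[r0:r1,c0:c1].reshape(-1,3)-p0);D=D[(abs(D[:,2])<.06)&(abs(D[:,1])<.03)&(abs(D[:,0])<.04)]
    print(n,len(D),np.percentile(D,[2,50,98],axis=0))
for c in ["scene2","side2"]:
    f=dict(np.load(c+".npz"));D=R0.inv().apply(cloud(f).reshape(-1,3)-p0)
    C=f["color"].reshape(-1,3).astype(int)
    D=D[(D[:,2]>-.035)&(D[:,2]<.06)&(abs(D[:,1])<.03)&(abs(D[:,0])<.04)&(C.min(1)>70)];print(c,len(D),np.percentile(D,[2,50,98],axis=0))
    L=D[D[:,2]<-.0]; print(np.percentile(L,[3,97],axis=0)[:,0])
    f2=cloud(f).reshape(-1,3)
E
```

```text
ball 1125 [ 0.6339 -0.2005  0.1879] 0.0004392012612976254
wire 1288 [ 0.5785 -0.2124  0.1586] [0.8182 0.2796 0.5024] 0.32929726291328315 0.5264164378193075
0.32 wire pts rel ball in rail frame [-0.0642  0.0063  0.003 ] collar [-0.12    0.0024  0.011 ] [-0.0133  0.0147]
0.34 wire pts rel ball in rail frame [-0.0641  0.0074  0.0029] collar [-0.1199  0.0046  0.0109] [-0.0111  0.0168]
0.36 wire pts rel ball in rail frame [-0.064   0.0086  0.0028] collar [-0.1198  0.0068  0.0109] [-0.0089  0.0189]
lat slope [-0.0092  0.0067] [0.0028 0.0028]
collar pct z
hub 4411 [[ 0.0033 -0.0149 -0.0412]
 [ 0.0157  0.0004  0.0086]
 [ 0.0248  0.0158  0.0424]]
fintop 5814 [[-0.0125 -0.0065 -0.0454]
 [ 0.0117  0.0008 -0.0423]
 [ 0.0247  0.0089  0.021 ]]
scene2 641 [[-0.0245 -0.0202 -0.0325]
 [ 0.0093 -0.0005  0.0125]
 [ 0.0234  0.0125  0.0477]]
[-0.0257  0.0237]
side2 447 [[-0.0259 -0.0146 -0.0335]
 [-0.0148  0.005   0.0102]
 [ 0.011   0.0166  0.0443]]
[-0.0263 -0.0044]
```

```bash
cat >> h.py <<'E'
PSI=.327;M=railR(PSI);MID=np.array([.6339,-.2005,.1879])-.065*M[:,0]
def where():
    s=state();print("rail frame mm",np.round((s["tool_pos"]-MID)@M*1e3,1),"F",np.round(s["contact_force"],1),"Frail",np.round(s["contact_force"]@M,1),"ang deg",np.round(np.degrees((Rt().inv()*Rplace(PSI)).as_rotvec()),2),"t",s["time"],"grip",round(s["gripper_width"],3))
E
python3 - <<'E'
from h import *
where();go(MID+M@[.005,0,.060],Rplace(PSI))
E
```

```text
rail frame mm [  2.9   0.3 114.1] F [-0.4  0.  -0.3] Frail [-0.4  0.2 -0. ] ang deg [ 0.   -0.58  0.89] t 7.725 grip 0.114
shift [-0.0017  0.0042  0.1083] turn [ 0.     -0.0067  0.0103] dist 0.054178991932543004 deg 1.0588873014237188
```

Call:
jog_arm:
  motion: "0 0 0.004 0.03 0 -0.007 0.01; 0 0 0.004 0.06 0 -0.007 0.01; 0 0 0.004 0.09 0 -0.007 0.01; 0 0 0.004 0.108 0 -0.007 0.01; 0 0 0.004 0.108 0 -0.007 0.01"

```text
time: 8.35
tool_pos: [0.5556, -0.2258, 0.2085]
tool_rot: [0.15, 0.563, 0.785, 0.21]
contact_force: [-0.7, -0.1, -0.5]
gripper_width: 0.109
grasp_force: 60.3
```

```bash
python3 - <<'E'
from h import *
fs=[grab_frame(c) for c in ["side","wrist","scene"]]
where()
np.set_printoptions(precision=4,suppress=True)
for c,i in (("scene",2),("side",0)):
  print([(t,round(d["p"],2),(d["at"]-MID)@M) for t in ["divider_mid","divider_throat"] for d in place_of(c,t)])
a=cv2.cvtColor(fs[2]["color"],4)[150:250,220:340];b=cv2.cvtColor(fs[1]["color"],4)[170:350,200:440]
cv2.imwrite("pics/m3.png",np.vstack([cv2.resize(a,(400,300),interpolation=2),cv2.resize(b,(400,300),interpolation=2)]))
E
```

```text
rail frame mm [ 5.1  0.4 60.6] F [ 0.2 -0.3 -0.2] Frail [-0.  -0.3 -0.2] ang deg [0.02 0.06 0.02] t 8.5 grip 0.11
[('divider_mid', 0.87, array([ 0.0026, -0.0028,  0.0635])), ('divider_mid', 0.86, array([ 0.1906,  0.3955, -0.2375])), ('divider_throat', 0.93, array([ 0.1739,  0.391 , -0.2645])), ('divider_throat', 0.66, array([ 0.0059, -0.0048,  0.027 ])), ('divider_throat', 0.62, array([ 0.0026, -0.0033,  0.0024]))]
[('divider_mid', 0.87, array([ 0.1929,  0.3949, -0.2391])), ('divider_mid', 0.63, array([0.0056, 0.0028, 0.0592])), ('divider_throat', 0.91, array([ 0.1813,  0.3907, -0.2655])), ('divider_throat', 0.88, array([ 0.0049, -0.0008,  0.0279]))]
```

View pics/m3.png

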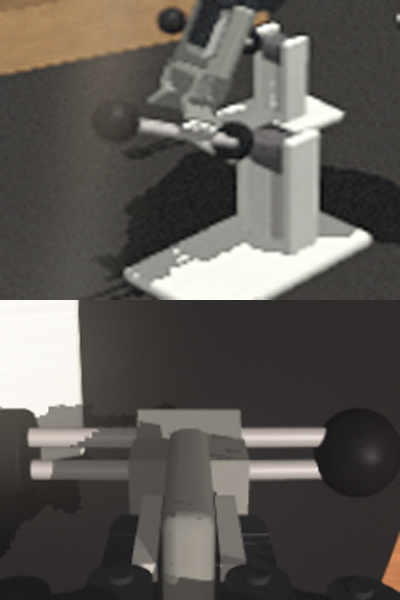

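Call:
jog_arm:
  motion: "0 0.002 0 0.01 0 0 0; 0 0.002 0 0.02 0 0 0; 0 0.002 0 0.03 0 0 0; 0 0.002 0 0.04 0 0 0; 0 0.002 0 0.04 0 0 0"

```text
time: 9.32
tool_pos: [0.5649, -0.2218, 0.1917]
tool_rot: [0.15, 0.563, 0.785, 0.21]
contact_force: [0.2, 0.3, -0.1]
gripper_width: 0.104
grasp_force: 60.3
```

```bash
python3 - <<'E'
from h import *
grab_frame("side");grab_frame("side");where(); print(Rt().inv().apply([0,0,-.01])/.5)
E
```

```text
rail frame mm [ 4.7  1.7 40. ] F [ 0.5  0.2 -0.5] Frail [ 0.3  0.1 -0.7] ang deg [-0.01  0.01  0.01] t 9.425 grip 0.112
[ 3.57391119e-06 -9.99819429e-03  1.73215501e-02]
```

Call:
jog_arm:
  motion: "0 0 -0.002 0.0035 0 0 0; 0 0 -0.004 0.007 0 0 0; 0 0 -0.006 0.0104 0 0 0; 0 0 -0.008 0.0139 0 0 0; 0 0 -0.01 0.0173 0 0 0"

```text
time: 10.05
tool_pos: [0.5654, -0.2227, 0.1832]
tool_rot: [0.152, 0.563, 0.785, 0.21]
contact_force: [0.0, -2.9, 2.0]
gripper_width: 0.108
grasp_force: 60.6
```

```bash
python3 - <<'E'
from h import *
where()
E
```

```text
rail frame mm [ 0.2  0.9 31.9] F [ 0.  -2.9  2. ] Frail [ 0.2 -2.8  2.2] ang deg [0.05 0.13 0.02] t 10.05 grip 0.108
```

Call:
jog_arm:
  motion: "0 -0.001 0 0 0 0 0; 0 -0.002 0 0 0 0 0; 0 -0.003 0 0 0 0 0; 0 -0.003 0 0 0 0 0; 0 -0.003 0 0 0 0 0"

```text
time: 10.68
tool_pos: [0.5654, -0.2232, 0.1824]
tool_rot: [0.151, 0.563, 0.785, 0.21]
contact_force: [-0.1, -0.2, 2.0]
gripper_width: 0.108
grasp_force: 60.6
```

```bash
python3 - <<'E'
from h import *
where()
E
```

```text
rail frame mm [-0.3  0.5 31.3] F [-0.1 -0.2  2. ] Frail [ 0.8 -0.2  1.8] ang deg [-0.   -0.03  0.  ] t 10.675 grip 0.108
```

Call:
jog_arm:
  motion: "0 0 -0.002 0.0035 0 0 0; 0 0 -0.004 0.007 0 0 0; 0 0 -0.006 0.0104 0 0 0; 0 0 -0.008 0.0139 0 0 0; 0 0 -0.01 0.0173 0 0 0"

```text
time: 11.3
tool_pos: [0.5654, -0.2233, 0.1724]
tool_rot: [0.151, 0.563, 0.785, 0.21]
contact_force: [-0.9, 1.9, 3.7]
gripper_width: 0.109
grasp_force: 60.9
```

```bash
python3 - <<'E'
from h import *
where()
E
```

```text
rail frame mm [-5.3  0.4 22.7] F [-0.9  1.9  3.7] Frail [1.6 2.1 3.3] ang deg [ 0.   -0.01  0.01] t 11.3 grip 0.109
```

Call:
jog_arm:
  motion: "0 0.001 -0.001 0.0017 0 0 0; 0 0.001 -0.003 0.0052 0 0 0; 0 0.001 -0.005 0.0087 0 0 0; 0 0.001 -0.007 0.0121 0 0 0; 0 0.001 -0.008 0.0139 0 0 0"

```text
time: 11.92
tool_pos: [0.5654, -0.2232, 0.1646]
tool_rot: [0.151, 0.563, 0.785, 0.21]
contact_force: [-1.9, -0.9, 5.9]
gripper_width: 0.109
grasp_force: 61.0
```

```bash
python3 - <<'E'
from h import *
where()
E
```

```text
rail frame mm [-9.1  0.5 15.9] F [-1.9 -0.9  5.9] Frail [ 1.1 -0.3  6.1] ang deg [0.01 0.04 0.01] t 11.925 grip 0.109
```

Call:
jog_arm:
  motion: "0 0 -0.001 0.0017 0 0 0; 0 0 -0.002 0.0035 0 0 0; 0 0 -0.003 0.0052 0 0 0; 0 0 -0.004 0.007 0 0 0; 0 0 -0.005 0.0087 0 0 0"

```text
time: 12.55
tool_pos: [0.5654, -0.2233, 0.1598]
tool_rot: [0.151, 0.563, 0.785, 0.21]
contact_force: [-2.0, 0.6, 5.8]
gripper_width: 0.113
grasp_force: 61.0
```

```bash
python3 - <<'E'
from h import *
where()
E
```

```text
rail frame mm [-11.5   0.4  11.8] F [-2.   0.6  5.8] Frail [1.5 1.2 5.9] ang deg [0.01 0.05 0.02] t 12.55 grip 0.113
```

Call:
jog_arm:
  motion: "0 0 -0.001 0.0017 0 0 0; 0 0 -0.002 0.0035 0 0 0; 0 0 -0.003 0.0052 0 0 0; 0 0 -0.004 0.007 0 0 0; 0 0 -0.004 0.007 0 0 0"

```text
time: 13.18
tool_pos: [0.5654, -0.2232, 0.1559]
tool_rot: [0.151, 0.563, 0.785, 0.21]
contact_force: [-2.6, 0.2, 6.5]
gripper_width: 0.108
grasp_force: 61.2
```

```bash
python3 - <<'E'
from h import *
where()
E
```

```text
rail frame mm [-13.5   0.5   8.4] F [-2.6  0.2  6.5] Frail [1.1 1.1 6.8] ang deg [0.02 0.04 0.02] t 13.175 grip 0.108
```

Call:
jog_arm:
  motion: "0 0 -0.001 0.0017 0 0 0; 0 0 -0.002 0.0035 0 0 0; 0 0 -0.003 0.0052 0 0 0; 0 0 -0.004 0.007 0 0 0; 0 0 -0.004 0.007 0 0 0"

```text
time: 13.8
tool_pos: [0.5655, -0.2233, 0.152]
tool_rot: [0.151, 0.563, 0.785, 0.21]
contact_force: [-3.8, 0.1, 8.2]
gripper_width: 0.105
grasp_force: 61.5
```

```bash
python3 - <<'E'
from h import *
where()
E
```

```text
rail frame mm [-15.4   0.4   5. ] F [-3.8  0.1  8.2] Frail [1.  1.4 8.9] ang deg [0.02 0.04 0.03] t 13.8 grip 0.105
```

Call:
jog_arm:
  motion: "0 0.001 -0.001 0.0017 0 0 0; 0 0.001 -0.002 0.0035 0 0 0; 0 0.001 -0.003 0.0052 0 0 0; 0 0.001 -0.004 0.007 0 0 0; 0 0.001 -0.004 0.007 0 0 0"

```text
time: 14.42
tool_pos: [0.5655, -0.2232, 0.1483]
tool_rot: [0.152, 0.563, 0.785, 0.21]
contact_force: [-4.4, -0.4, 7.7]
gripper_width: 0.107
grasp_force: 61.6
```

```bash
python3 - <<'E'
from h import *
where()
E
```

```text
rail frame mm [-17.2   0.5   1.8] F [-4.4 -0.4  7.7] Frail [0.1 1.  8.8] ang deg [0.03 0.1  0.04] t 14.425 grip 0.107
```

```bash
cat >> h.py <<'E'
def ball():
    from scipy.optimize import least_squares
    f=grab_frame("wrist");P=wcloud(f).reshape(-1,3);C=f["color"].reshape(-1,3).max(1)
    m=(np.hypot(P[:,0]-.634,P[:,1]+.2005)<.02)&(P[:,2]>.12)&(P[:,2]<.215)&(C<110)
    B=P[m];s=least_squares(lambda x:np.linalg.norm(B-x,axis=1)-.016,[.634,-.2005,B[:,2].max()-.016],loss="soft_l1",f_scale=.002)
    print("ball",m.sum(),s.x.round(4),"sink",round(.1879-s.x[2],4),"err",np.abs(s.fun).mean().round(4)); return f
E
python3 - <<'E'
from h import *
ball();where()
E
```

```text
ball 2641 [ 0.6339 -0.2005  0.1482] sink 0.0397 err 0.0004
rail frame mm [-17.2   0.5   1.8] F [-3.9 -0.5  9.4] Frail [ 1.3  0.7 10.1] ang deg [0.03 0.1  0.04] t 14.475 grip 0.107
```

```bash
python3 - <<'E'
from h import *
F=[];T=[]
for i in range(6):
    f=grab_frame("scene" if i%2 else "side"); s=state(); F.append(s["contact_force"]@M);T.append(s["ft_torque"]@M)
print(np.round(F,2),np.round(T,3)); np.set_printoptions(precision=4,suppress=True); print(np.mean(F,0),np.mean(T,0))
s=grab_frame("scene");save("s4",s,(220,150,340,250),5)
R0=Rt();p0=state()["tool_pos"]
D=R0.inv().apply(cloud(s).reshape(-1,3)-p0);C=s["color"].reshape(-1,3).astype(int)
D=D[(D[:,2]>-.06)&(D[:,2]<.06)&(abs(D[:,1])<.03)&(abs(D[:,0])<.04)&(C.min(1)>70)];print(np.percentile(D,[2,50,98],axis=0))
E
```

```text
[[ 1.62  0.36  8.56]
 [ 0.82 -0.06  9.79]
 [ 1.06  0.64  8.63]
 [ 0.39  0.74  8.91]
 [ 0.83  0.78  9.42]
 [ 0.96  1.21  9.21]] [[0.194 0.141 0.02 ]
 [0.159 0.111 0.026]
 [0.17  0.169 0.028]
 [0.142 0.113 0.022]
 [0.177 0.121 0.01 ]
 [0.095 0.113 0.023]]
[0.9466 0.6099 9.088 ] [0.1559 0.1281 0.0213]
[[-0.0227 -0.0149 -0.0405]
 [ 0.0121  0.0056  0.008 ]
 [ 0.0247  0.0213  0.0428]]
```

View pics/s4.png

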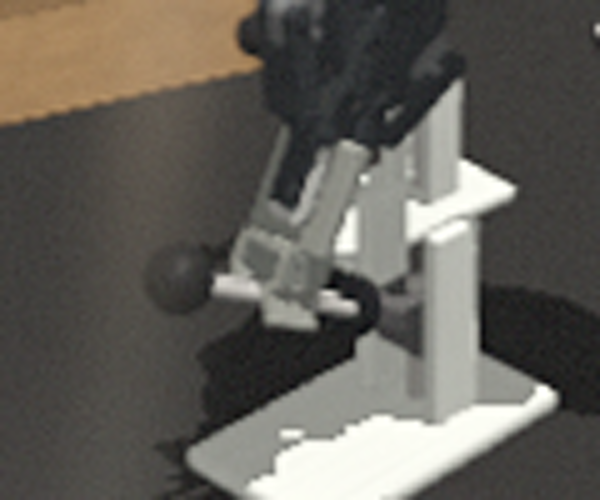

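```bash
python3 - <<'E'
from h import *
np.set_printoptions(precision=2,suppress=True)
f=ball();P=wcloud(f);R0=Rt();p0=state()["tool_pos"]
D=R0.inv().apply(P.reshape(-1,3)-p0).reshape(480,640,3)*1e3
print("fin column tool xyz");print(np.hstack([D[225:420:10,314],np.arange(225,420,10)[:,None]]))
S=D.reshape(-1,3)
# fin far edge face (x ~ +25) : slope x vs z ; top edge: z vs x
e=S[(abs(S[:,1])<4)&(S[:,2]>-38)&(S[:,2]<6)&(S[:,0]>18)&(S[:,0]<32)];print("edge",len(e),np.polyfit(e[:,2],e[:,0],1))
t=S[(abs(S[:,1])<4)&(S[:,2]<-38)&(S[:,2]>-52)&(S[:,0]>-22)&(S[:,0]<20)];print("top",len(t),np.polyfit(t[:,0],t[:,2],1) if len(t)>5 else 0)
h=S[(abs(S[:,1])<15)&(abs(S[:,1])>8)&(S[:,2]>0)&(S[:,2]<20)&(abs(S[:,0])<16)];print("roof",len(h),h.min(0),h.max(0))
if len(h)>20:
    r=h[abs(h[:,2]-np.median(h[:,2]))<2];print(len(r),np.linalg.lstsq(np.c_[r[:,:2],np.ones(len(r))],r[:,2],rcond=None)[0],r.min(0),r.max(0))
w=S[(S[:,2]>25)&(S[:,2]<45)&(abs(S[:,0])<20)&(abs(S[:,1])>19)&(abs(S[:,1])<45)]
for sgn in(1,-1):
    q=w[w[:,1]*sgn>0];print("wires",len(q),np.percentile(q,[2,50,98],axis=0) if len(q) else 0)
    if len(q): print(np.histogram(q[:,0],bins=np.arange(-14,16,2)))
E
```

```text
ball 2642 [ 0.63 -0.2   0.15] sink 0.0396 err 0.0004
fin column tool xyz
[[ -7.11   1.53 171.4  225.  ]
 [-16.58   1.54 172.87 235.  ]
 [ 16.06   0.92  37.71 245.  ]
 [ 24.83   0.73  -3.93 255.  ]
 [ 24.68   0.68 -14.92 265.  ]
 [ 24.31   0.64 -23.88 275.  ]
 [ 24.21   0.61 -32.34 285.  ]
 [ 23.8    0.58 -39.17 295.  ]
 [ 22.18   0.56 -42.82 305.  ]
 [ 19.22   0.56 -43.67 315.  ]
 [ 16.06   0.56 -44.24 325.  ]
 [ 12.82   0.56 -44.78 335.  ]
 [  8.65   0.57 -43.99 345.  ]
 [  4.12   0.58 -42.95 355.  ]
 [  0.59   0.58 -43.62 365.  ]
 [ -3.82   0.58 -43.26 375.  ]
 [ -8.05   0.59 -43.39 385.  ]
 [-12.66   0.59 -43.28 395.  ]
 [-16.01   0.59 -44.81 405.  ]
 [ 10.78   0.42 -78.28 415.  ]]
edge 954 [ 0.   24.25]
top 2317 [ -0.   -43.77]
roof 1011 [ -0.18 -15.     6.98] [16.   14.99 19.93]
812 [ 0.02 -0.    8.89] [ -0.18 -15.     7.31] [15.96 14.99 11.15]
wires 1328 [[-8.9  19.5  31.64]
 [ 2.64 31.57 33.29]
 [ 9.16 44.37 36.2 ]]
(array([  0,   0,  80, 155, 206, 209,   0,   0, 103, 161, 215, 199,   0,
         0]), array([-14, -12, -10,  -8,  -6,  -4,  -2,   0,   2,   4,   6,   8,  10,
        12,  14]))
wires 1322 [[ -8.84 -44.44  31.77]
 [  2.71 -31.59  33.32]
 [  9.12 -19.55  36.49]]
(array([  0,   0,  69, 161, 218, 203,   0,   0,  91, 174, 210, 196,   0,
         0]), array([-14, -12, -10,  -8,  -6,  -4,  -2,   0,   2,   4,   6,   8,  10,
        12,  14]))
```

Call:
jog_arm:
  motion: "0 0.001 0 -0.046 0 0 0; 0 0.001 0 -0.046 0 0 0; 0 0.001 0 -0.02 0 0 0; 0 0.001 0 0.002 0 0 0; 0 0.001 0 0.014 0 0 0"

```text
time: 15.5
tool_pos: [0.5675, -0.221, 0.1397]
tool_rot: [0.15, 0.563, 0.785, 0.209]
contact_force: [-8.5, -1.3, 6.5]
gripper_width: 0.11
grasp_force: 61.7
```

```bash
python3 - <<'E'
from h import *
where();ball();where()
E
```

```text
rail frame mm [-19.3   1.9  -7. ] F [-8.5 -1.3  6.5] Frail [-4.1  1.5  9.9] ang deg [-0.17 -0.03  0.01] t 15.5 grip 0.11
ball 3013 [ 0.6338 -0.2006  0.1604] sink 0.0275 err 0.0004
rail frame mm [-19.3   2.   -7.5] F [-5.4 -2.1  5.5] Frail [-2.2 -0.3  7.7] ang deg [-0.15 -0.04 -0.02] t 15.55 grip 0.11
```

Call:
jog_arm:
  motion: "0 0 0.005 -0.0087 0 0 0; 0 0 0.011 -0.019 0 0 0; 0 0 0.017 -0.0295 0 0 0; 0 0 0.023 -0.04 0 0 0; 0 0 0.027 -0.0468 0 0 0"

```text
time: 16.18
tool_pos: [0.5682, -0.2207, 0.1682]
tool_rot: [0.151, 0.563, 0.785, 0.21]
contact_force: [0.0, -0.2, 0.1]
gripper_width: 0.108
grasp_force: 60.2
```

```bash
python3 - <<'E'
from h import *
ball();where();f=grab_frame("scene");save("s5",f,(220,150,340,250),5)
E
```

```text
ball 3032 [ 0.6338 -0.2006  0.1879] sink -0.0 err 0.0004
rail frame mm [-3.8  1.9 17.6] F [ 0.6  0.  -1.2] Frail [-0.1 -0.2 -1.4] ang deg [0.03 0.01 0.01] t 16.225 grip 0.114
```

View pics/s5.png

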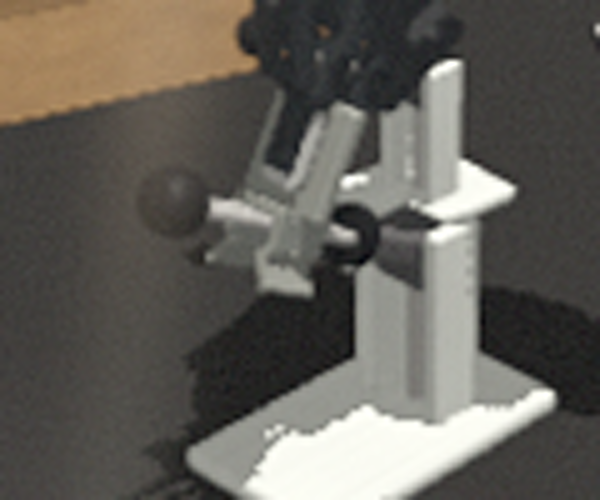

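Call:
jog_arm:
  motion: "40 0 0 0 0 0 0; 40 0 0 0 0 0 0; 40 0 0 0 0 0 0; 40 0 0 0 0 0 0; 40 0 0 -0.02 0 0 0"

```text
time: 16.9
tool_pos: [0.5631, -0.2221, 0.1763]
tool_rot: [0.15, 0.563, 0.785, 0.21]
contact_force: [0.1, -0.3, -0.1]
gripper_width: 0.401
grasp_force: 0.1
```

Call:
jog_arm:
  motion: "40 0 0 -0.05 0 0 0; 40 0 0 -0.1 0 0 0; 40 0 0 -0.18 0 0 0; 40 0 0 -0.24 0 0 0; 40 0 0 -0.24 0 0 0"

```text
time: 17.52
tool_pos: [0.5072, -0.2433, 0.2849]
tool_rot: [0.154, 0.562, 0.785, 0.21]
contact_force: [-0.5, -0.1, 1.3]
gripper_width: 0.406
grasp_force: 0.0
```

```bash
python3 - <<'E'
from h import *
for i in range(8): grab_frame("side")
ball();where()
np.set_printoptions(precision=4,suppress=True)
f=grab_frame("scene");save("s6",f,(220,150,340,250),5)
for c in ["scene","side","wrist"]:
  if c!="scene": grab_frame(c)
  print(c,[(t,round(d["p"],2),(d["at"]-MID)@M) for t in ["divider_mid","divider_throat"] for d in place_of(c,t)])
E
```

```text
ball 1146 [ 0.6339 -0.2004  0.188 ] sink -0.0001 err 0.0004
rail frame mm [ -4.7   2.1 146.4] F [-0.1  0.1  0. ] Frail [0.  0.1 0. ] ang deg [-0.04 -0.07 -0.01] t 17.975 grip 0.397
scene [('divider_mid', 0.71, array([ 0.1887,  0.3935, -0.2363])), ('divider_mid', 0.62, array([-0.0344, -0.0005,  0.0191])), ('divider_throat', 0.88, array([-0.0345, -0.001 , -0.0145])), ('divider_throat', 0.72, array([-0.0452,  0.3475, -0.1153]))]
side [('divider_mid', 0.97, array([-0.0355,  0.0018,  0.0159])), ('divider_mid', 0.71, array([ 0.1946,  0.3963, -0.2446])), ('divider_throat', 0.85, array([-0.0355,  0.0026, -0.0123])), ('divider_throat', 0.59, array([ 0.1836,  0.3915, -0.2682]))]
wrist [('divider_throat', 0.8, array([-0.0363,  0.0045, -0.0148]))]
```

View pics/s6.png

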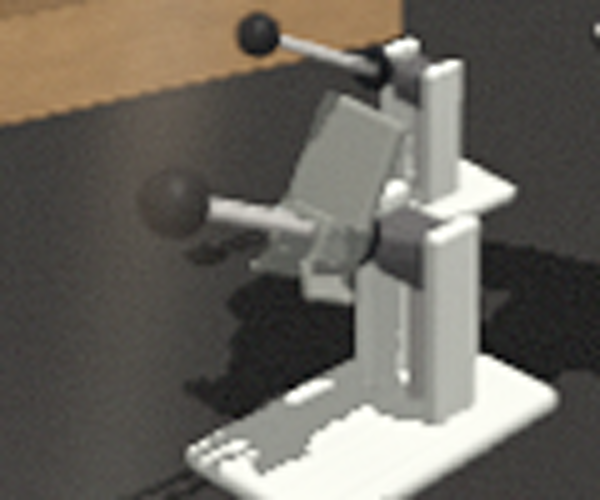

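```bash
python3 -c "
from plant import *
print(job_done())"
```

```text
the job is handed in; nothing more can be done
None
```

The grey divider has snapped onto the free stretch of the larger rail with both wires inside its C. I let go, it slid down to rest against the collar, the rail is back at its rest height, and the job is handed in.

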